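Stand a knocked-over parts bin up and put it back in its row

TASK

One of the green parts bins has been knocked over and lies on its side in front of its row. Without picking it up, tip it back onto its base by pushing on it, and push it into the gap between the two full bins until its back is flush against the rail, its low open front facing out of the row like theirs. Leave the full bins, the screwdriver and the spool where they are.

Things in the scene. Friction and masses are not known exactly. Their poses are not given: they have to be found in the camera images.
- bin: Empty knocked-over green plastic bin, 136 long x 104 wide x 76 mm high, walls and floor 3 mm, 0.10 to 0.17 kg. Origin: centre of its underside. Axes: x from front wall to back wall, y across, z out of the open mouth (up when it stands). It starts lying on its +y side wall, 104 mm tall, x roughly towards the rail, its base (-z) facing sideways along the row, away from the robot.
- bin_edge (a point): Middle of the bin's long bottom edge at +y (bin frame 0, 52, 0 mm). This edge stays on the bench, the bin turning a quarter turn about it, when it is tipped back onto its base.
- bin_rim (a point): Point on the mouth rim of the bin's -y side wall (bin frame 15, -52, 76 mm): while the bin lies, its topmost edge on the mouth side, 104 mm up. About 1 N here along the bin's -z tips it; past the balance, at about 30 degrees, it falls onto its base. Side walls are 76 mm high over the rear 96 mm (bin x -28 to 68), and slope down to the front wall.
- bin_front (a point): Middle of the outer face of the bin's low front wall (34 mm high, 104 wide, flat), 18 mm above the underside (bin frame -68, 0, 18 mm).
- rail: Fixed aluminium profile, 40 x 40 mm, 460 long, that the row stands against. Origin: centre of its underside. x points out of its back, away from the bins; y along it. Bins' backs rest on its front face at x = -20 mm: a bin that is home has its origin at rail-frame x = -88 mm and its x axis along the rail's; the middle of the gap is near rail-frame y = 0.
- bin_standoffs: Full standing bin of the same shape and axes (origin: centre of its underside), filled with brass standoffs to below its rim, 0.55 kg, loose, back against the rail, its centre about 128 mm from the middle of the gap on either side. Its front lies 156 mm before the rail's centre line.
- bin_relays: The other full standing bin, same shape and axes, filled with small black relays, 0.55 kg, loose, on the other side of the gap. The clear gap between the two is about 152 mm wide.
- screwdriver_grip (a point): Loose screwdriver, 190 mm long, lying on the bench in front of the row; the point is in its black handle (26 mm thick), 38 mm from its middle towards the handle end.
- spool_mid (a point): Loose wire spool, 60 mm in diameter and 46 mm tall, standing on end on the bench; the point is its centre.
There are look-alikes about, which are no part of the job. Leave any pink look-alike of the bin_standoffs alone. What is shaped like the bin but red is not meant.

How it is judged:
On the way:
1. the bin stands on its base (angle between bin's own z axis and vertical below 0.1 rad and height (world z) of bin below 0.008 m), for 0.2 s.
At the end, for the whole second after the job is handed in: The bin stands on its base, at rest, in the gap: within 30 mm of its middle, front outwards, back within 8 mm of the rail and square to it within 0.1 rad. The full bins still stand, and they, the screwdriver and the spool are within 15 mm of where they were (angle between bin's own z axis and vertical below 0.06 rad and height (world z) of bin below 0.005 m and x of bin in the frame of rail between -0.096 and -0.08 m and y of bin in the frame of rail between -0.03 and 0.03 m and x of bin_front in the frame of rail below -0.14 m and angle between the x axis of bin and the x axis of rail, either way round below 0.1 rad and linear speed of bin below 0.01 m/s and distance of each of bin_standoffs, bin_relays, screwdriver_grip, spool_mid from where it was at the start of the episode below 0.015 m and angle between each of bin_standoffs, bin_relays's own z axis and vertical below 0.1 rad); the robot touches nothing.
It fails at once if the bin is lifted off the bench (the edge it tips about rises more than 25 mm) (height (world z) of bin_edge above 0.025 m).
It fails at once if a full bin is moved by more than 15 mm (distance of any of bin_standoffs, bin_relays from where it was at the start of the episode above 0.015 m).
It fails at once if the screwdriver or the spool is moved by more than 15 mm (distance of any of screwdriver_grip, spool_mid from where it was at the start of the episode above 0.015 m).
It also fails if it takes over 72 s, if anything falls off the work surface, if the arm or the gripper's body presses on something with over 40 N, if the wrist force passes 120 N, or if a joint passes its speed limit or range.

ROBOT

A 6-joint arm with a two-finger parallel gripper is mounted at the origin on the work surface. World frame = base frame: x ahead of the robot, y to its left, z up, the work surface at z = 0. Lengths are in m, angles in rad, forces in N, time in s.
With the tool pointing down it reaches from about 0.375 to 0.975 m from the base axis. Payload 3.8 kg.
Tool frame: the origin (TCP) lies midway between the tips of the shut fingers; the grasp point (between the pads) lies 19 mm behind it; z points along the fingers, y is the line along which they close (so a half turn about z gives the same grasp; the last joint's range is limited). The gripper opens to 85 mm and grips with 20 to 120 N. Pads are 22 mm wide; open, the fingers measure 114 mm over their backs; the gripper's body (76 mm by 85 mm) begins 54 mm behind the grasp point. The pads swing forward as they close: fully open they stand 13 mm farther back than shut.
Start: joints at [1.293, 0.264, 1.604, -0, 1.274, -0.037], TCP at [0.161, 0.656, 0.231] pointing down, gripper open.
Joint ranges: [-2.63, 2.63], [-0.94, 2.18], [0.31, 2.57], [-1.31, 4.45], [0, 2.66], [-2.55, 2.55]. Speed limits (rad/s): [2.57, 2.57, 3.14, 3.14, 3.14, 3.14].

INTERFACE

Orientations are given as a rotation vector (axis times angle).
In Python, from workcell import sensors, viewer, job gives the robot as it stands.
- The arm moves only by the shell command python3 -m inch 'ROWS' [FORCE]. ROWS is JSON, one flat list of numbers, 7 for each row, row after row: the shift along the tool's x, y, z in mm, then the turn, a rotation vector about the tool's x, y, z in degrees, then the finger opening in mm, from 0 to 85.4. A call has exactly 8 rows; each row shifts and turns the commanded pose from where the row before left it, along the tool's axes as they then stand; what a row does not reach is not made up. A row lasts 1/10 s, in which the tool goes at most 50 mm and 8.59 degrees, less where a joint would pass 70% of its speed; a pose out of reach is approached as far as the arm can. A call is refused whole if a number of a shift passes 50 or a number of a turn 8.59, either way. A call with a gripper value outside its range is refused whole. The fingers move at their own pace and stop on an object; FORCE is the grip in N (left out, the last holds). Time passes only in rows, so rows that do not move let the fingers close, or fill a call up. It gives the time, the measured TCP pose, the force, the opening and the grip force at its end, in the units of the state.
- sensors.read_state(): the state, without advancing time (a new reading comes with each control period).
- viewer.read_camera(name): name is "side" or "top" or "wrist"; returns the picture (400x640x3 uint8, red, green, blue); there is no depth.
- viewer.camera_params(name): a dict with "K" (3x3 intrinsics, pixels), "world_to_cam" (4x4, takes a point from world to camera coordinates). Camera axes: x right, y down, z forward; pixel columns grow to the right and rows downward; lengths in m; the calibration is good to about 2 mm. A picture is of the moment at which its call begins: read the wrist's pose just before it. camera_params takes no time and is no camera call; for the wrist camera it gives the pose at the moment of the call.
- job.finish_job(): hands the job in; it is judged then, once.
The state is a dict: "time": time; "q": joint angles; "joint_vel": joint speeds; "joint_torque": joint torques, N m; "tool_pos": TCP position; "tcp_rot": TCP orientation; "wrist_force": force on the tool from outside, world axes, zero at the start; "torque": the same for the moment, N m; "width": opening from 0.0 (shut) to 1.0 (fully open); "grip_force": force on a finger pad.
Only numpy, scipy, OpenCV 4.12 (cv2) and the standard library are available. Lean on these libraries where they do the work, as an engineer would, in place of code of your own. Each camera call takes 0.05 s, during which the arm holds its last target. There are 200 camera calls.

## Working session

There is one attempt and no reset: what is moved stays moved. The work goes in short steps, Python scripts to look and compute and a shell command to move; the robot and the scene stay as the last step left them, time stands still between calls to the robot, and variables do not carry over. Pictures are saved under pics/ and viewed, at most 10 in all, crops included, and the job is handed in when it is done.

```bash
mkdir -p pics; python3 - <<'E'
from workcell import sensors, viewer
import cv2,numpy as np
s=sensors.read_state();print(s)
for n in("top","side"):
    cv2.imwrite(f"pics/{n}0.png",viewer.read_camera(n)[:,:,::-1]);p=viewer.camera_params(n);print(n,np.round(p["K"],1).tolist(),np.round(p["world_to_cam"],3).tolist())
E
```

```text
{'time': 0.0, 'q': array([ 1.29306396e+00,  2.64756941e-01,  1.60538234e+00,  4.72962275e-05,
        1.27373854e+00, -3.69209121e-02]), 'joint_vel': array([ 1.74798257e-04,  1.04388460e-03,  1.79446790e-05, -1.56078270e-05,
       -8.11077696e-04, -3.37076101e-04]), 'joint_torque': array([-6.92272461e-04, -5.15115952e+01, -3.67313004e+01, -1.88510585e-04,
        1.31772197e-02, -1.58019509e-05]), 'tool_pos': array([0.16077622, 0.65480273, 0.229955  ]), 'tcp_rot': array([-0.37732549, -3.1184431 ,  0.00353363]), 'wrist_force': array([-0.43996289,  0.20651057, -0.97689686]), 'torque': array([-0.02740248, -0.01752312,  0.00143505]), 'grip_force': 0.0, 'width': 1.0035983781330002}
top [[443.4, 0.0, 320.5], [0.0, 443.4, 194.2], [0.0, 0.0, 1.0]] [[-0.076, -0.997, 0.001, 0.022], [-0.972, 0.074, -0.222, 0.526], [0.221, -0.018, -0.975, 1.449], [0.0, 0.0, 0.0, 1.0]]
side [[479.5, 0.0, 316.4], [0.0, 479.5, 203.7], [0.0, 0.0, 1.0]] [[0.933, 0.359, 0.006, -0.466], [0.234, -0.596, -0.768, -0.076], [-0.272, 0.718, -0.64, 1.674], [0.0, 0.0, 0.0, 1.0]]
```

View pics/top0.png

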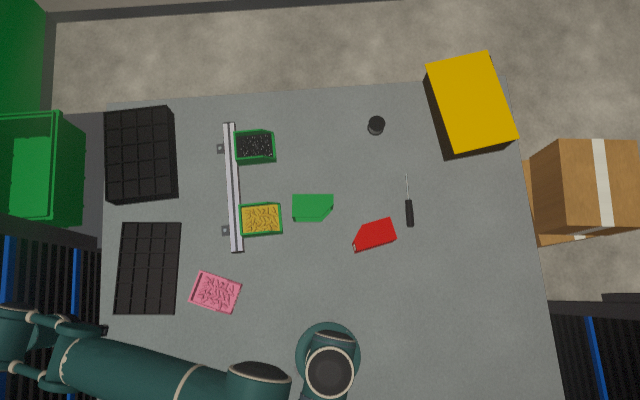

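View pics/side0.png

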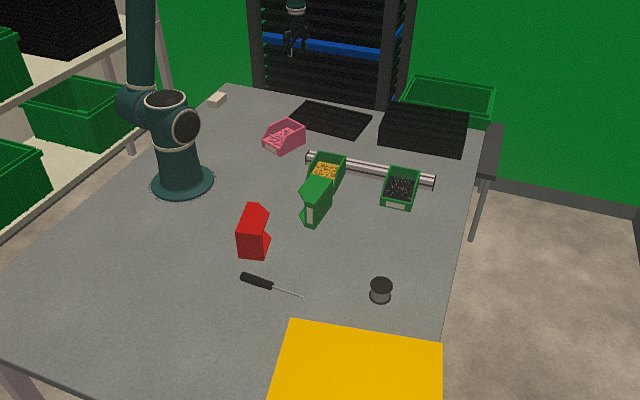

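The top view shows the lying bin at about (313,208), with its mouth towards the robot and its sloped front to the right. The standoffs bin is at (261,219), the relays bin at (255,146), the rail at x≈233, the spool at (376,125) and the screwdriver at (409,205). The side view agrees with this.

```bash
cat > h.py <<'E'
from workcell import sensors, viewer
import cv2,numpy as np
def ray(n,uv,z,p=None):
    p=p or viewer.camera_params(n);T=np.array(p["world_to_cam"]);R,t=T[:3,:3],T[:3,3];c=-R.T@t
    d=R.T@np.linalg.inv(p["K"])@np.array([uv[0],uv[1],1.]);return (c+d*(z-c[2])/d[2])
def green(im):
    h=cv2.cvtColor(im,cv2.COLOR_RGB2HSV);return cv2.inRange(h,(50,120,60),(75,255,255))
def state():
    s=sensors.read_state();R=cv2.Rodrigues(np.array(s["tcp_rot"]))[0]
    print("t",s["time"],"pos",np.round(s["tool_pos"],4),"\nR",np.round(R,3).tolist(),"F",np.round(s["wrist_force"],1));return s,R
E
python3 - <<'E'
from h import *
im=cv2.imread("pics/top0.png")[:,:,::-1].copy()
m=green(im);m[:,:180]=0;m[:,420:]=0
for c in cv2.findContours(m,cv2.RETR_EXTERNAL,cv2.CHAIN_APPROX_NONE)[0]:
    if cv2.contourArea(c)<200: continue
    a=cv2.approxPolyDP(c,3,True)[:,0]
    print(cv2.contourArea(c),"bbox",cv2.boundingRect(c))
    for p in a: print(p,[np.round(ray("top",p,z)[:2],3).tolist() for z in(.104,.076,0)])
h=cv2.cvtColor(im,cv2.COLOR_RGB2HSV)
m=cv2.inRange(h,(0,0,140),(180,70,255));m[:,:215]=0;m[:,250:]=0;m[:118]=0;m[260:]=0
c=max(cv2.findContours(m,cv2.RETR_EXTERNAL,cv2.CHAIN_APPROX_NONE)[0],key=cv2.contourArea)
b=cv2.boxPoints(cv2.minAreaRect(c));print("rail",[(p.round(1).tolist(),ray("top",p,.04)[:2].round(3).tolist()) for p in b])
state()
E
```

```text
972.5 bbox (292, 194, 41, 28)
[292 195] [[0.521, 0.077], [0.527, 0.078], [0.544, 0.082]]
[295 220] [[0.437, 0.072], [0.441, 0.074], [0.454, 0.077]]
[321 220] [[0.43, -0.012], [0.435, -0.012], [0.447, -0.014]]
[331 210] [[0.461, -0.047], [0.466, -0.048], [0.48, -0.051]]
[332 194] [[0.514, -0.055], [0.52, -0.056], [0.537, -0.06]]
1113.5 bbox (233, 129, 43, 36)
[272 132] [[0.745, 0.131], [0.756, 0.133], [0.786, 0.14]]
[233 132] [[0.755, 0.263], [0.766, 0.268], [0.796, 0.282]]
[237 162] [[0.648, 0.254], [0.657, 0.258], [0.681, 0.271]]
[251 158] [[0.658, 0.206], [0.667, 0.21], [0.692, 0.221]]
[251 163] [[0.641, 0.207], [0.65, 0.211], [0.673, 0.221]]
[255 157] [[0.661, 0.193], [0.67, 0.196], [0.695, 0.206]]
[274 160] [[0.645, 0.13], [0.654, 0.132], [0.678, 0.138]]
rail [([222.1999969482422, 124.0999984741211], [0.814, 0.312]), ([226.6999969482422, 123.80000305175781], [0.814, 0.296]), ([235.10000610351562, 250.8000030517578], [0.359, 0.282]), ([230.5, 251.10000610351562], [0.359, 0.297])]
t 0.1 pos [0.1608 0.6549 0.2301] 
R [[-0.971, 0.238, -0.001], [0.238, 0.971, -0.002], [0.0, -0.002, -1.0]] F [0.1 0.5 0.1]
```

```bash
python3 -m inch '[-39,-23,0,0,0,0,0,-39,-23,0,0,0,0,0,-39,-23,0,0,0,0,0,-39,-23,0,0,0,0,0,-39,-23,0,0,0,0,0,-39,-23,0,0,0,0,0,-39,-23,0,0,0,0,0,-39,-23,0,0,0,0,0]' && python3 -m inch '[-7,-46,0,0,0,0,0,-7,-46,0,0,0,0,0,-7,-46,0,0,0,0,0,-7,-46,0,0,0,0,0,-7,-46,0,0,0,0,0,-7,-46,0,0,0,0,0,-7,-46,0,0,0,0,0,-7,-46,0,0,0,0,0]' && python3 -m inch '[0,0,0,0,0,8.4,0,0,0,0,0,0,8.4,0,0,0,0,0,0,8.4,0,0,0,0,0,0,8.4,0,0,0,0,0,0,8.4,0,0,0,0,0,0,8.4,0,0,0,0,0,0,8.4,0,0,0,0,0,0,8.4,0]'; python3 -c "
from h import *;state()"
```

```text
time: 0.9
tool_pos: [0.4209, 0.4007, 0.2309]
tcp_rot: [-0.377, -3.118, 0.001]
wrist_force: [0.0, -0.6, -0.1]
width: -0.0
grip_force: 0.0
time: 1.7
tool_pos: [0.3859, 0.0301, 0.231]
tcp_rot: [0.376, 3.119, -0.0]
wrist_force: [1.7, -0.9, 0.5]
width: -0.001
grip_force: 0.0
time: 2.5
tool_pos: [0.3863, 0.0317, 0.2308]
tcp_rot: [-2.047, -2.382, 0.001]
wrist_force: [0.2, 0.2, -0.3]
width: 0.002
grip_force: 0.0
t 2.5 pos [0.3863 0.0317 0.2308] 
R [[-0.15, 0.989, -0.001], [0.989, 0.15, -0.0], [0.0, -0.001, -1.0]] F [ 0.2  0.2 -0.3]
```

```bash
python3 -m inch '[0,0,20,0,0,6.8,0,0,0,20,0,0,0,0,0,0,20,0,0,0,0,0,0,20,0,0,0,0,0,0,20,0,0,0,0,0,0,20,0,0,0,0,0,0,20,0,0,0,0,0,0,3,0,0,0,0]'; python3 - <<'E'
from h import *
s,R=state();im=viewer.read_camera("side");cv2.imwrite("pics/side1.png",cv2.resize(im[120:280,200:460,::-1],(780,480)))
E
```

```text
time: 3.3
tool_pos: [0.3839, 0.0316, 0.0856]
tcp_rot: [-2.175, -2.261, 0.006]
wrist_force: [-0.5, 0.1, -0.0]
width: -0.003
grip_force: 0.0
t 3.3 pos [0.3839 0.0316 0.0856] 
R [[-0.038, 0.999, -0.006], [0.999, 0.038, -0.0], [0.0, -0.006, -1.0]] F [-0.5  0.1 -0. ]
```

View pics/side1.png

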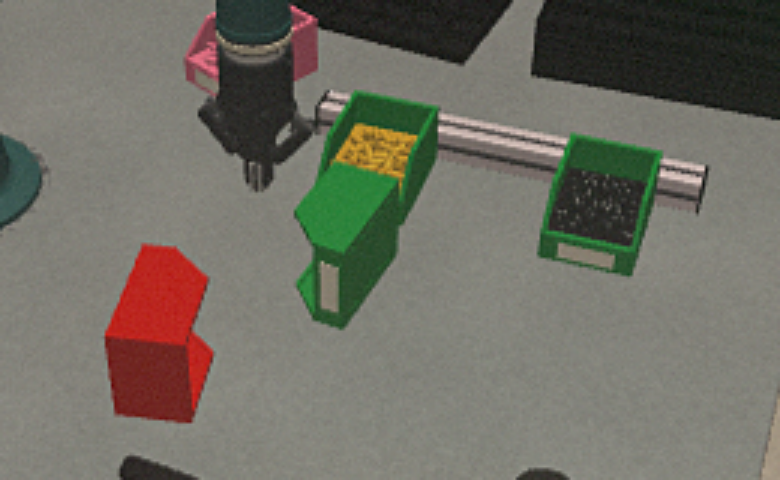

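The closed fingers at (257,185) stand on the robot's side of the bin's open mouth, level with the rim and clear of everything. I'm starting the push.

```bash
python3 -m inch '[0,10,0,0,0,0,0,0,10,0,0,0,0,0,0,10,0,0,0,0,0,0,10,0,0,0,0,0,0,10,0,0,0,0,0,0,10,0,0,0,0,0,0,10,0,0,0,0,0,0,10,0,0,0,0,0]';python3 - <<'E'
from h import *
s,R=state();im=viewer.read_camera("side");cv2.imwrite("pics/side2.png",cv2.resize(im[120:280,200:460,::-1],(780,480)))
E
```

```text
time: 4.15
tool_pos: [0.4675, 0.0348, 0.0882]
tcp_rot: [-2.178, -2.264, 0.0]
wrist_force: [0.0, 0.4, 1.2]
width: 0.004
grip_force: 0.1
t 4.15 pos [0.4675 0.0348 0.0882] 
R [[-0.038, 0.999, -0.0], [0.999, 0.038, 0.0], [0.0, -0.0, -1.0]] F [0.  0.4 1.2]
```

View pics/side2.png

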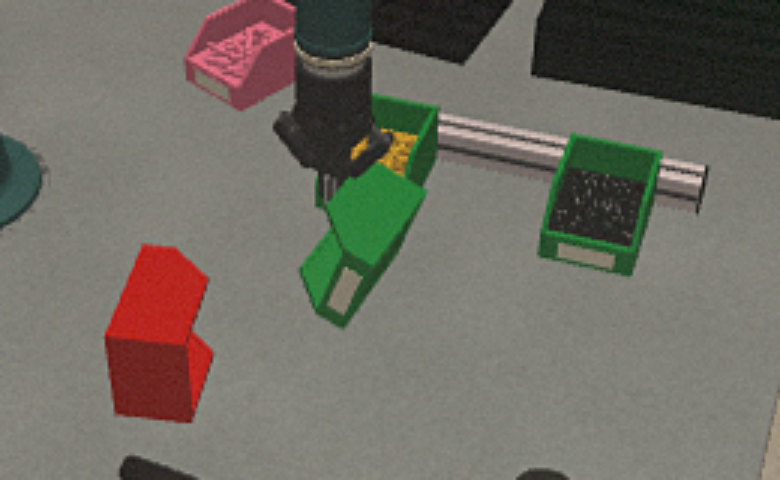

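The bin is tipping about its far edge at roughly 22°, and its lower edge at (340,322) has not slid. I'll carry on past the balance point.

```bash
python3 -m inch '[0,10,0,0,0,0,0,0,10,0,0,0,0,0,0,10,0,0,0,0,0,0,10,0,0,0,0,0,0,0,0,0,0,0,0,0,0,0,0,0,0,0,0,0,0,0,0,0,0,0,0,0,0,0,0,0]';python3 - <<'E'
from h import *
s,R=state();im=viewer.read_camera("side");cv2.imwrite("pics/side3.png",cv2.resize(im[120:280,200:460,::-1],(780,480)))
E
```

```text
time: 5.0
tool_pos: [0.5061, 0.0363, 0.0882]
tcp_rot: [-2.178, -2.263, 0.0]
wrist_force: [0.3, 0.1, 0.5]
width: -0.001
grip_force: 0.0
t 5.0 pos [0.5061 0.0363 0.0882] 
R [[-0.038, 0.999, -0.0], [0.999, 0.038, -0.0], [0.0, -0.0, -1.0]] F [0.3 0.1 0.5]
```

View pics/side3.png

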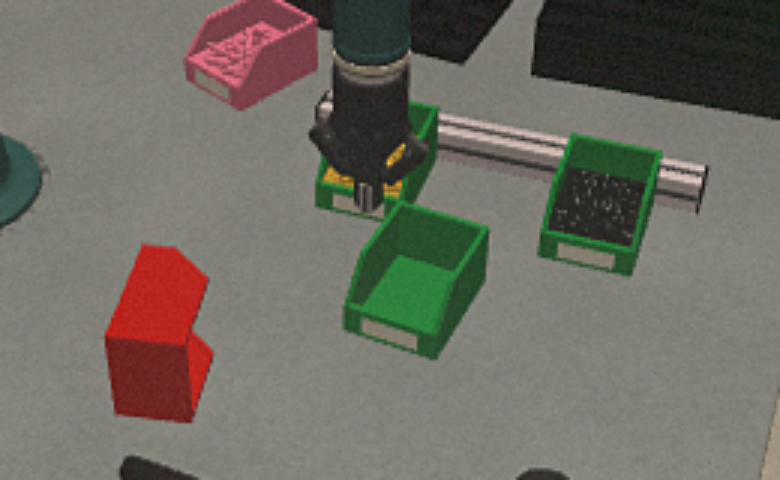

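The bin now stands upright at about (415,285) in the crop, its front facing out. I'll raise the arm, retreat in front of the bin, open the fingers and measure.

```bash
python3 -m inch '[0,0,-25,0,0,0,0,0,0,-25,0,0,0,0,0,0,-25,0,0,0,0,0,0,-25,0,0,0,0,-45,0,0,0,0,0,85,-45,0,0,0,0,0,85,-45,0,0,0,0,0,85,-45,0,0,0,0,0,85]';python3 - <<'E'
from h import *
s,R=state();im=viewer.read_camera("top");cv2.imwrite("pics/top1.png",cv2.resize(im[100:280,200:440,::-1],(800,600)))
m=green(im);m[:,:180]=0;m[:,420:]=0
for c in cv2.findContours(m,cv2.RETR_EXTERNAL,cv2.CHAIN_APPROX_NONE)[0]:
    if cv2.contourArea(c)<50: continue
    print("bbox",cv2.boundingRect(c))
    for p in cv2.approxPolyDP(c,2.5,True)[:,0]: print(p,[np.round(ray("top",p,z)[:2],3).tolist() for z in(.076,.034,0)])
E
```

```text
time: 5.85
tool_pos: [0.5132, -0.145, 0.1886]
tcp_rot: [2.177, 2.264, 0.001]
wrist_force: [0.2, -0.3, 0.2]
width: 0.681
grip_force: 0.0
t 5.85 pos [ 0.5132 -0.145   0.1886] 
R [[-0.039, 0.999, 0.001], [0.999, 0.039, -0.0], [-0.0, 0.001, -1.0]] F [ 0.2 -0.3  0.2]
bbox (238, 202, 45, 34)
[279 203] [[0.503, 0.123], [0.512, 0.127], [0.519, 0.129]]
[238 205] [[0.507, 0.26], [0.516, 0.268], [0.523, 0.273]]
[240 233] [[0.412, 0.257], [0.418, 0.264], [0.423, 0.27]]
[281 232] [[0.405, 0.122], [0.411, 0.125], [0.416, 0.128]]
bbox (293, 167, 40, 33)
[293 167] [[0.624, 0.069], [0.637, 0.07], [0.647, 0.072]]
[294 198] [[0.516, 0.072], [0.526, 0.074], [0.533, 0.075]]
[332 199] [[0.503, -0.055], [0.512, -0.057], [0.519, -0.058]]
[331 169] [[0.607, -0.06], [0.619, -0.062], [0.629, -0.064]]
bbox (233, 129, 43, 36)
[272 132] [[0.756, 0.133], [0.772, 0.137], [0.786, 0.14]]
[262 129] [[0.77, 0.168], [0.786, 0.172], [0.8, 0.176]]
[233 132] [[0.766, 0.268], [0.783, 0.276], [0.796, 0.282]]
[236 160] [[0.664, 0.262], [0.678, 0.269], [0.689, 0.275]]
[244 164] [[0.648, 0.235], [0.661, 0.241], [0.672, 0.247]]
[240 160] [[0.663, 0.248], [0.677, 0.255], [0.688, 0.26]]
[246 161] [[0.658, 0.228], [0.671, 0.234], [0.682, 0.239]]
[245 158] [[0.669, 0.231], [0.683, 0.237], [0.694, 0.242]]
[253 158] [[0.667, 0.203], [0.681, 0.209], [0.692, 0.213]]
[252 163] [[0.649, 0.207], [0.662, 0.213], [0.673, 0.218]]
[259 159] [[0.662, 0.183], [0.675, 0.188], [0.686, 0.192]]
[263 162] [[0.65, 0.17], [0.663, 0.174], [0.674, 0.178]]
[269 158] [[0.663, 0.149], [0.676, 0.153], [0.687, 0.156]]
[272 159] [[0.658, 0.139], [0.672, 0.142], [0.683, 0.145]]
[270 161] [[0.652, 0.146], [0.665, 0.15], [0.676, 0.153]]
[275 160] [[0.654, 0.129], [0.667, 0.132], [0.678, 0.135]]
```

View pics/top1.png

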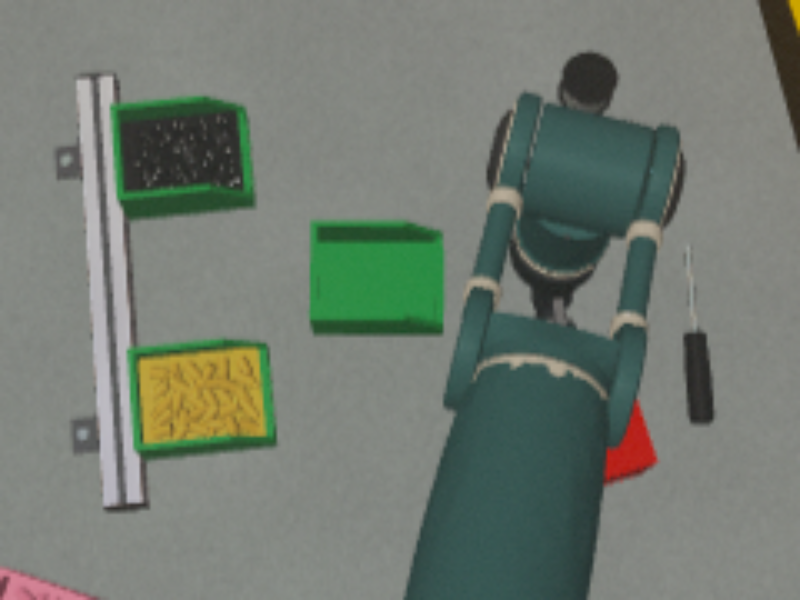

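The bin stands at (.568,.006), yawed about 1.5°. The gap line there passes x≈.590, so the bin has to shift about 20 mm in +X before it goes in. The standoffs bin (461,…) and the relays bin (.707,…) have not moved.

```bash
python3 -m inch '[38,-12,0,0,0,0,0,38,-12,0,0,0,0,0,38,-12,0,0,0,0,0,38,-12,0,0,0,0,0,0,0,40,0,0,0,0,0,0,40,0,0,0,0,0,0,40,0,0,0,0,0,0,40,0,0,0,0]' && python3 -m inch '[0,10,0,0,0,0,0,0,10,0,0,0,0,0,0,10,0,0,0,0,0,0,10,0,0,0,0,0,0,7,0,0,0,0,0,0,6,0,0,0,0,0,0,5,0,0,0,0,0,0,4,0,0,0,0,0]'
```

```text
time: 6.7
tool_pos: [0.4597, 0.007, 0.0274]
tcp_rot: [2.177, 2.264, 0.002]
wrist_force: [0.9, -0.8, -0.2]
width: 0.0
grip_force: 0.0
time: 7.5
tool_pos: [0.5235, 0.0088, 0.0311]
tcp_rot: [2.177, 2.263, 0.002]
wrist_force: [-8.6, -0.5, 12.0]
width: 0.004
grip_force: 2.1
```

```bash
python3 - <<'E'
from h import *
s,R=state();im=viewer.read_camera("side");cv2.imwrite("pics/side4.png",cv2.resize(im[120:280,200:460,::-1],(780,480)))
E
```

```text
t 7.5 pos [0.5235 0.0088 0.0311] 
R [[-0.038, 0.999, 0.002], [0.999, 0.038, -0.0], [-0.0, 0.002, -1.0]] F [-8.6 -0.5 12. ]
```

View pics/side4.png

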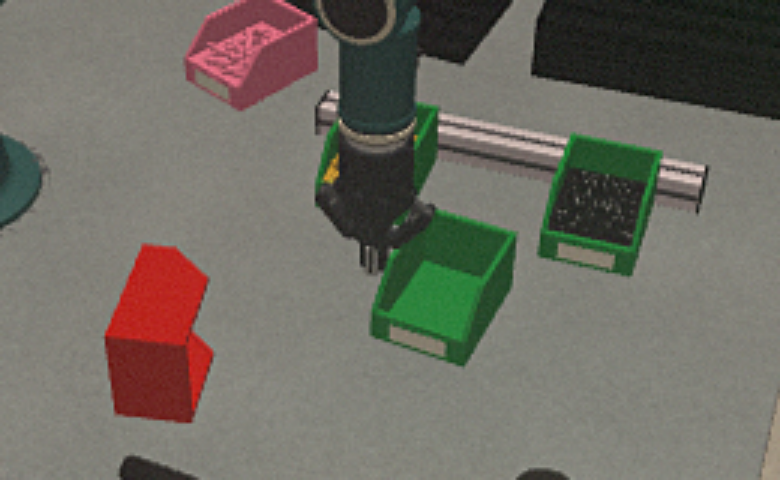

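The gripper knuckle touched the rim, but the bin just slid sideways and still stands, with its front now at (420,340). I'll back off and remeasure from in front.

```bash
python3 -m inch '[0,-15,0,0,0,0,0,0,-15,0,0,0,0,0,0,0,-40,0,0,0,0,0,0,-40,0,0,0,0,-10,5,-35,0,0,0,60,-45,15,0,0,0,0,60,-45,15,0,0,0,0,60,-45,20,0,0,0,0,60]';python3 - <<'E'
from h import *
s,R=state();im=viewer.read_camera("top")
m=green(im);m[:,:285]=0;m[:,350:]=0;m[:150]=0;m[220:]=0
c=max(cv2.findContours(m,cv2.RETR_EXTERNAL,cv2.CHAIN_APPROX_NONE)[0],key=cv2.contourArea)
for p in cv2.approxPolyDP(c,2.5,True)[:,0]: print(p,[np.round(ray("top",p,z)[:2],3).tolist() for z in(.076,.034,0)])
E
```

```text
time: 8.35
tool_pos: [0.5544, -0.1369, 0.1461]
tcp_rot: [2.174, 2.261, 0.004]
wrist_force: [0.0, -0.1, -0.3]
width: 0.683
grip_force: 0.0
t 8.35 pos [ 0.5544 -0.1369  0.1461] 
R [[-0.039, 0.999, 0.005], [0.999, 0.039, -0.001], [-0.001, 0.005, -1.0]] F [ 0.  -0.1 -0.3]
[293 158] [[0.656, 0.067], [0.67, 0.068], [0.681, 0.07]]
[293 190] [[0.544, 0.074], [0.554, 0.076], [0.562, 0.077]]
[331 190] [[0.534, -0.054], [0.544, -0.056], [0.552, -0.057]]
[330 161] [[0.636, -0.059], [0.649, -0.061], [0.659, -0.062]]
```

Bin centre is now (.598,.006), about 8 mm from the gap line, which is within the clearance. I'll lower the opened fingers in front of it and push.

```bash
python3 -m inch '[0,24,10,0,0,0,60,0,24,10,0,0,0,60,0,0,30,0,0,0,60,0,0,30,0,0,0,60,0,0,30,0,0,0,60,0,0,26,0,0,0,60,0,0,0,0,0,0,60,0,0,0,0,0,0,60]' && python3 -m inch '[10,0,0,0,0,0,60,10,0,0,0,0,0,60,10,0,0,0,0,0,60,10,0,0,0,0,0,60,8,0,0,0,0,0,60,8,0,0,0,0,0,60,8,0,0,0,0,0,60,8,0,0,0,0,0,60]'
```

```text
time: 9.2
tool_pos: [0.601, -0.1333, 0.0081]
tcp_rot: [2.178, 2.263, 0.001]
wrist_force: [-0.0, 0.4, 0.1]
width: 0.703
grip_force: 0.0
time: 10.0
tool_pos: [0.5977, -0.0608, 0.0074]
tcp_rot: [2.178, 2.263, 0.0]
wrist_force: [0.6, -1.5, 0.7]
width: 0.707
grip_force: 0.6
```

```bash
python3 -m inch '[12,0,0,0,0,0,60,12,0,0,0,0,0,60,12,0,0,0,0,0,60,12,0,0,0,0,0,60,12,0,0,0,0,0,60,10,0,0,0,0,0,60,10,0,0,0,0,0,60,8,0,0,0,0,0,60]';python3 - <<'E'
from h import *
s,R=state();im=viewer.read_camera("top");cv2.imwrite("pics/top2.png",cv2.resize(im[100:280,200:440,::-1],(800,600)))
E
```

```text
time: 10.8
tool_pos: [0.594, 0.0276, 0.0073]
tcp_rot: [-2.178, -2.264, 0.0]
wrist_force: [0.5, -1.5, 1.0]
width: 0.705
grip_force: 0.7
t 10.8 pos [0.594  0.0276 0.0073] 
R [[-0.039, 0.999, -0.0], [0.999, 0.039, 0.0], [0.0, -0.0, -1.0]] F [ 0.5 -1.5  1. ]
```

View pics/top2.png

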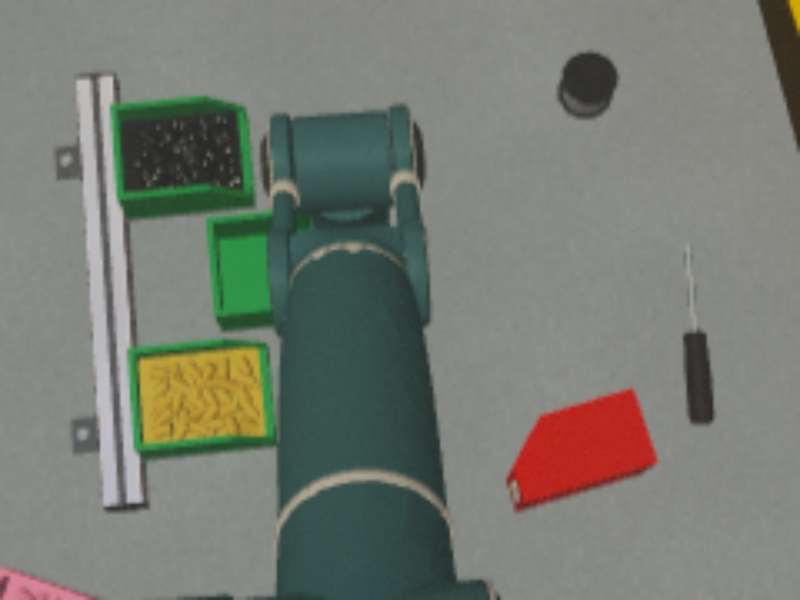

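The bin at (215–270, 220–327) is entering the gap fairly square, slightly nearer the relays. I'll continue with a slight drift towards the robot.

```bash
python3 -m inch '[10,-0.7,0,0,0,0,60,10,-0.7,0,0,0,0,60,10,-0.7,0,0,0,0,60,10,-0.7,0,0,0,0,60,10,-0.7,0,0,0,0,60,8,-0.5,0,0,0,0,60,6,0,0,0,0,0,60,5,0,0,0,0,0,60]' && python3 -m inch '[3,0,0,0,0,0,60,2,0,0,0,0,0,60,2,0,0,0,0,0,60,2,0,0,0,0,0,60,1,0,0,0,0,0,60,1,0,0,0,0,0,60,0,0,0,0,0,0,60,0,0,0,0,0,0,60]'
```

```text
time: 11.65
tool_pos: [0.5872, 0.0961, 0.0072]
tcp_rot: [-2.178, -2.264, 0.0]
wrist_force: [-0.6, -0.9, -0.5]
width: 0.703
grip_force: 0.3
time: 12.45
tool_pos: [0.5871, 0.1065, 0.0074]
tcp_rot: [2.178, 2.264, 0.0]
wrist_force: [-0.5, -0.5, 0.7]
width: 0.701
grip_force: 0.0
```

```bash
python3 -m inch '[2,0,0,0,0,0,60,2,0,0,0,0,0,60,1,0,0,0,0,0,60,1,0,0,0,0,0,60,1,0,0,0,0,0,60,0,0,0,0,0,0,60,0,0,0,0,0,0,60,0,0,0,0,0,0,60]' && python3 -m inch '[1,0,0,0,0,0,60,1,0,0,0,0,0,60,1,0,0,0,0,0,60,1,0,0,0,0,0,60,0,0,0,0,0,0,60,0,0,0,0,0,0,60,0,0,0,0,0,0,60,0,0,0,0,0,0,60]'
```

```text
time: 13.25
tool_pos: [0.5866, 0.1136, 0.0072]
tcp_rot: [-2.178, -2.263, -0.0]
wrist_force: [0.1, 0.6, 0.2]
width: 0.7
grip_force: 0.0
time: 14.05
tool_pos: [0.5864, 0.1173, 0.0072]
tcp_rot: [-2.178, -2.264, 0.0]
wrist_force: [0.4, -1.7, 0.3]
width: 0.694
grip_force: 1.0
```

```bash
python3 -m inch '[0,0,0,0,0,0,60,0,0,0,0,0,0,60,0,0,0,0,0,0,60,0,0,0,0,0,0,60,0.5,0,0,0,0,0,60,0.5,0,0,0,0,0,60,0.5,0,0,0,0,0,60,0.5,0,0,0,0,0,60]' && python3 -m inch '[0,0,0,0,0,0,60,0,0,0,0,0,0,60,0,0,0,0,0,0,60,0,0,0,0,0,0,60,0.5,0,0,0,0,0,60,0.5,0,0,0,0,0,60,0.5,0,0,0,0,0,60,0.5,0,0,0,0,0,60]'
```

```text
time: 14.85
tool_pos: [0.5863, 0.1174, 0.0072]
tcp_rot: [2.177, 2.263, -0.004]
wrist_force: [-0.3, -11.9, 0.2]
width: 0.703
grip_force: 5.9
time: 15.65
tool_pos: [0.5861, 0.1175, 0.0072]
tcp_rot: [2.176, 2.262, -0.008]
wrist_force: [-1.1, -18.3, 2.8]
width: 0.703
grip_force: 9.4
```

It is now firmly against the rail, with 18 N and no further travel. I'll retreat and check.

```bash
python3 -m inch '[-5,0,0,0,0,0,60,-15,0,0,0,0,0,60,-30,0,0,0,0,0,60,-40,0,0,0,0,0,60,-45,0,0,0,0,0,60,-45,0,-10,0,0,0,60,-40,0,-25,0,0,0,60,0,0,-25,0,0,0,60]';python3 - <<'E'
from h import *
s,R=state();im=viewer.read_camera("top");cv2.imwrite("pics/top3.png",cv2.resize(im[100:280,200:440,::-1],(800,600)))
m=green(im);m[:,:225]=0;m[:,300:]=0;m[:100]=0;m[250:]=0
for c in cv2.findContours(m,cv2.RETR_EXTERNAL,cv2.CHAIN_APPROX_NONE)[0]:
    if cv2.contourArea(c)<300: continue
    print("bbox",cv2.boundingRect(c))
    if cv2.contourArea(c)>900:
        for p in cv2.approxPolyDP(c,4,True)[:,0]: print(p,[np.round(ray("top",p,z)[:2],3).tolist() for z in(.076,.034)])
E
```

```text
time: 16.45
tool_pos: [0.5949, -0.1032, 0.0678]
tcp_rot: [2.182, 2.258, -0.001]
wrist_force: [-0.5, 1.2, 0.1]
width: 0.705
grip_force: 0.0
t 16.45 pos [ 0.5949 -0.1032  0.0678] 
R [[-0.034, 0.999, 0.0], [0.999, 0.034, -0.001], [-0.001, 0.0, -1.0]] F [-0.5  1.2  0.1]
bbox (238, 202, 45, 34)
[279 203] [[0.503, 0.123], [0.512, 0.127]]
[238 205] [[0.507, 0.26], [0.516, 0.268]]
[240 233] [[0.412, 0.257], [0.418, 0.264]]
[281 232] [[0.405, 0.122], [0.411, 0.125]]
bbox (236, 167, 44, 35)
[236 170] [[0.629, 0.263], [0.641, 0.27]]
[239 199] [[0.527, 0.256], [0.536, 0.263]]
[279 197] [[0.523, 0.122], [0.533, 0.125]]
[275 169] [[0.622, 0.13], [0.634, 0.134]]
bbox (233, 129, 43, 36)
[273 133] [[0.752, 0.13], [0.768, 0.134]]
[233 132] [[0.766, 0.268], [0.783, 0.276]]
[239 164] [[0.649, 0.252], [0.662, 0.259]]
[273 161] [[0.651, 0.136], [0.664, 0.139]]
```

View pics/top3.png

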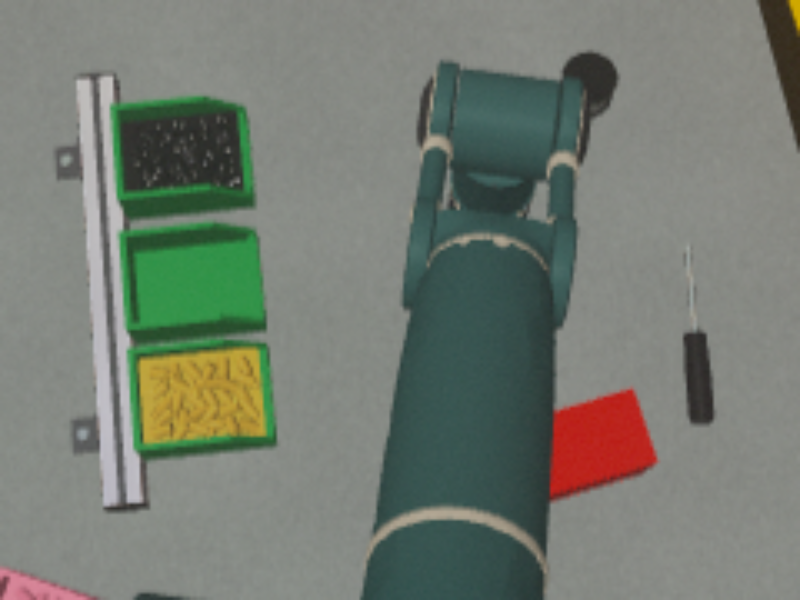

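The bin at (193,278) stands flush against the rail between the two full bins and lined up with them. Its centre is x≈.577 against a gap middle of about .583. The full bins, the screwdriver and the spool have not moved.

```bash
python3 -c "
from workcell import job;print(job.finish_job())"
```

```text
the job is handed in; nothing more can be done
None
```

The knocked-over bin was tipped upright and pushed flush against the rail in the gap, front outwards, about 6 mm off the gap's middle; the full bins, screwdriver and spool showed no movement in the last top view, and the job was handed in at about 16.5 s, with no verdict returned.

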